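# Jack up the tilting plate and hold it

### The job

Slide the copper coil up off the jack's column and lay it flat on the round blue mat, then set the jack on the worktop with its saddle centred under the yellow-marked lift point of the tilting plate. Press the jack handle right down once as a trial lift and let it come all the way up again, then press it right down a second time and finish while holding it there, so that the jack alone keeps the plate raised. Leave the other things on the worktop where they are.

Things in the scene. Friction and masses are not known exactly. Their poses are not given: they have to be found in the camera images.
- jack: Small red lever jack, loose, about 1 kg. Origin under its grip block, on the underside; x points to the saddle, z up. Base plate 225x60x10 mm, x = -135 to +90 mm. Column at x = +65 mm: a collar 40 mm across up to z = 24 mm, then 24 mm across, saddle on top. Handle pivot at x = -36, z = 50 mm; the handle slants up to the rear. One stroke lifts the saddle 26 mm (40 mm per rad of handle).
- jack_grip (a point): Point in the middle of the red grip block to carry the jack by, 5 mm ahead of the jack's origin and 45 mm above its underside. The block is 40 mm long (jack x), 36 mm wide (jack y) and reaches from 10 to 62 mm above the underside.
- saddle_top (a point): Centre of the top face of the jack's steel saddle (22 mm across), 65 mm ahead of the jack's origin, 66 mm above its underside with the handle up
- jack_handle (a joint): Angle of the jack handle (rad): 0 fully up, grows as it is pressed down, 0.65 at its stop. Pressing takes about 1 N at the pad unloaded, 4 to 6 N under the plate; it springs back up by itself when let go.
- handle_pad (a point): Centre of the top of the black pad (34x44 mm, 12 mm thick, yellow stripes) at the handle's end, 95 mm from the pivot. Handle up: 111 mm behind the jack's origin (along -x), 109 mm high, slanting 0.6 rad (rear end higher). Handle at its stop: about level, 131 mm behind the origin, 51 mm high.
- coil: Wound copper coil on a black bobbin, 56 mm across, 30 mm tall, bore 31 mm, about 120 g, slipped over the jack's column and resting on its collar. Origin at the centre of its underside, z along its bore. The column with the saddle stands 12 mm out of its top.
- mat: Round blue mat with a black rim, fixed, 90 mm across, 3 mm thick; origin at the centre of its underside
- tilt_stand: Fixed stand with a hinged grey plate (146x150 mm, top 100 mm high), a small vice on it. Origin on the worktop straight below the lift mark; x points from the mark to the plate. Below the plate is a gap 110 mm wide, open towards the robot; the first posts are 36 mm beyond the mark. A lug (44 mm wide, top 92 mm high) sticks out of the near edge and ends 20 mm before the mark.
- lift_mark (a point): The marked lift point: centre of the round steel pad (32 mm across) under the lug, 76 mm above the worktop while the plate is down; a yellow disc with a black dot on top of the lug stands right above it. The plate's hinge lies 170 mm beyond it; a full stroke of the jack set under it raises it by 16 to 19 mm.
- hex_bolt: steel hexagon-head bolt, 20x64x18 mm, lying at the near left; a bystander
- calculator: black pocket calculator, 128x74x15 mm, lying at the left; a bystander
- alcohol_bottle: white bottle with a blue nozzle, 60 mm across, 178 mm tall, standing at the back left; a bystander
- plug_gauge: steel plug gauge with a dark handle, 22x116x19 mm, lying at the right; a bystander
- ring_gauge: steel ring, 62 mm across, 22 mm tall, at the back right; a bystander
- spur_gear: grey gear wheel, 52 mm across, 14 mm thick, lying at the back; a bystander
There are look-alikes about, which are no part of the job. Leave any red look-alike of the coil alone.

How it is judged:
On the way, in this order (a step that is already met when the one before it is completed fails the run):
1. the coil lies flat on the mat, let go (horizontal distance between coil and mat below 0.025 m and z of coil in the frame of mat between -0.003 and 0.008 m and angle between coil's own z axis and vertical below 0.1 rad and contact force between the fingers and coil below 0.1 N and linear speed of coil below 0.02 m/s), for 0.2 s.
2. the jack stands on the worktop, handle up, its saddle under the lift mark (horizontal distance between saddle_top and lift_mark below 0.009 m and height (world z) of jack below 0.004 m and angle between jack's own z axis and vertical below 0.05 rad and value of joint jack_handle below 0.12 rad), for 0.2 s.
3. trial lift: handle right down, plate raised by the jack (horizontal distance between saddle_top and lift_mark below 0.009 m and height (world z) of jack below 0.004 m and angle between jack's own z axis and vertical below 0.05 rad and height (world z) of lift_mark above 0.086 m and value of joint jack_handle above 0.57 rad and contact force between jack and tilt_stand above 2 N and contact force between each of the arm, the fingers and tilt_stand below 0.3 N), for 0.1 s.
4. handle up again, plate down (value of joint jack_handle below 0.12 rad and height (world z) of lift_mark below 0.078 m), for 0.1 s.
At the end, for the whole second after the job is handed in: Fingers (over 1 N) hold the handle still beyond 0.57 rad; the jack stands flat, saddle within 9 mm of the mark, and alone holds the plate (over 2 N) with the mark over 86 mm high, robot off plate and stand; coil flat on the mat, let go, within 25 mm of its centre (all of step 1 and all of step 3 and contact force between the fingers and jack above 1 N and velocity of joint jack_handle below 0.1 rad/s); the arm keeps its last pose, push and grip.
It fails at once if a bystander is moved by more than 25 mm (distance of any of hex_bolt, calculator, alcohol_bottle, plug_gauge, ring_gauge, spur_gear from where it was at the start of the episode above 0.025 m).
It fails at once if the arm or the fingers push hard (over 15 N) on the tilting plate or its stand (contact force between any of the arm, the fingers and tilt_stand above 15 N).
It also fails if it takes over 72 s, if anything falls off the work surface, if the arm or the gripper's body presses on something with over 40 N, if the wrist force passes 120 N, or if a joint passes its speed limit or range.

### The arm

A 6-joint arm with a two-finger parallel gripper is mounted at the origin on a cart in front of the work surface, level with it; the furniture and walls round the work are solid. World frame = base frame: x ahead of the robot, y to its left, z up, the work surface at z = 0. Lengths are in m, angles in rad, forces in N, time in s.
With the tool pointing down it reaches from about 0.225 to 0.875 m from the base axis. Payload 3.4 kg.
Tool frame: the origin (TCP) lies midway between the tips of the shut fingers; the grasp point (between the pads) lies 19 mm behind it (manip.grip_point_offset is the distance from the TCP to the grasp point, in m); z points along the fingers, y is the line along which they close (so a half turn about z gives the same grasp; the last joint's range is limited). The gripper opens to 85 mm and grips with 20 to 120 N. Pads are 22 mm wide; open, the fingers measure 114 mm over their backs; the gripper's body (76 mm by 85 mm) begins 54 mm behind the grasp point. The pads swing forward as they close: fully open they stand 13 mm farther back than shut.
Start: joints at [-1.303, 0.276, 1.505, -0, 1.361, -0.121], TCP at [0.218, -0.532, 0.231] pointing down, gripper open.
Joint ranges: [-2.89, 2.89], [-0.75, 2.08], [0.22, 2.7], [-1.18, 4.32], [0.11, 2.71], [-2.7, 2.7]. Speed limits (rad/s): [2.57, 2.57, 3.14, 3.14, 3.14, 3.14].

### API

Orientations are given as a unit quaternion [w, x, y, z].
In Python, from rig import manip gives the robot as it stands.
- The arm moves only by the shell command python3 -m handwheel 'ROWS' [FORCE]. ROWS is JSON, a list of rows, each an object with "translation": the shift along the tool's x, y, z in m, a list of three; "angular": the turn, a rotation vector about the tool's x, y, z in degrees, a list of three; "hand": the closure, from 0 (fully open) to 1 (shut). A call has 1 to 10 rows; each row shifts and turns the commanded pose from where the row before left it, along the tool's axes as they then stand; what a row does not reach is not made up. A row lasts 1/12 s, in which the tool goes at most 41.7 mm and 7.16 degrees, less where a joint would pass 70% of its speed; a pose out of reach is approached as far as the arm can. A call with a gripper value outside its range is refused whole. The fingers move at their own pace and stop on an object; FORCE is the grip in N (left out, the last holds). Time passes only in rows, so rows that do not move let the fingers close. It gives the time, the measured TCP pose, the force, the opening and the grip force at its end, in the units of the state.
- manip.get_state(): the state, without advancing time (a new reading comes with each control period).
- manip.get_image(name): name is "side" or "top" or "wrist"; returns the picture (384x512x3 uint8, red, green, blue); there is no depth.
- manip.camera_info(name): a dict with "camera_matrix" (3x3 intrinsics, pixels), "eye" and "orientation" of the camera in the world; the wrist camera has in their place "tool_from_camera" (4x4, takes a point from camera to tool coordinates, whose origin is the TCP and whose axes are the flange's). Camera axes: x right, y down, z forward; pixel columns grow to the right and rows downward; lengths in m; the calibration is good to about 2 mm. The wrist camera is an equidistant fisheye: a pixel r from the principal point sees the ray r / f radians off the axis. A picture is of the moment at which its call begins: read the wrist's pose just before it. camera_info takes no time and is no camera call.
- manip.sign_off(): hands the job in; it is judged then, once.
The state is a dict: "clock": time; "qpos": joint angles; "qd": joint speeds; "effort": joint torques, N m; "position": TCP position; "ee_rot": TCP orientation; "contact_force": force on the tool from outside, world axes, zero at the start; "moment": the same for the moment, N m; "width": finger opening in m; "gripper_force": force on a finger pad.
Only numpy, scipy, OpenCV 4.12 (cv2) and the standard library are available. Lean on these libraries where they do the work, as an engineer would, in place of code of your own. Each camera call takes 0.05 s, during which the arm holds its last target. There are 200 camera calls.

## Working session

There is one attempt and no reset: what is moved stays moved. The work goes in short steps, Python scripts to look and compute and a shell command to move; the robot and the scene stay as the last step left them, time stands still between calls to the robot, and variables do not carry over. Pictures are saved under pics/ and viewed, at most 12 in all, crops included, and the job is handed in when it is done.

```bash
mkdir -p pics
python3 - <<'E'
from rig import manip
import cv2,numpy as np
for n in("top","side"):
    im=manip.get_image(n); cv2.imwrite(f"pics/{n}0.png",im[:,:,::-1]); print(n,manip.camera_info(n))
print(manip.camera_info("wrist"),manip.get_state(),manip.grip_point_offset)
a=[cv2.imread(f"pics/{n}0.png") for n in("top","side")]
E
```

```text
top {'camera_matrix': array([[369.61030101,   0.        , 253.69238905],
       [  0.        , 369.61030101, 190.9152351 ],
       [  0.        ,   0.        ,   1.        ]]), 'eye': array([ 0.47147116, -0.08500537,  1.21389669]), 'orientation': array([ 0.0267794 , -0.70638575,  0.70647708, -0.03452783])}
side {'camera_matrix': array([[387.38505834,   0.        , 252.3995933 ],
       [  0.        , 387.38505834, 186.73039095],
       [  0.        ,   0.        ,   1.        ]]), 'eye': array([0.17951995, 0.40330726, 1.05830767]), 'orientation': array([ 0.09892866, -0.32837309,  0.89934897, -0.27121148])}
{'camera_matrix': array([[297.31863964,   0.        , 254.48006403],
       [  0.        , 297.31863964, 190.60285527],
       [  0.        ,   0.        ,   1.        ]]), 'tool_from_camera': array([[-7.70134715e-04, -9.54625689e-01, -2.97807322e-01,
         7.61544098e-02],
       [ 9.99999494e-01, -9.27775506e-04,  3.87982422e-04,
        -1.04746151e-04],
       [-6.46676326e-04, -2.97806873e-01,  9.54625921e-01,
        -1.41930347e-01],
       [ 0.00000000e+00,  0.00000000e+00,  0.00000000e+00,
         1.00000000e+00]])} {'clock': 0.1, 'qpos': array([-1.30300650e+00,  2.76539610e-01,  1.50600346e+00,  2.01920573e-05,
        1.36069479e+00, -1.20987662e-01]), 'qd': array([-0.0007247 , -0.00144989, -0.00251183, -0.0005793 ,  0.00086739,
        0.00100863]), 'effort': array([-1.79117505e-04, -4.17703521e+01, -2.46405959e+01, -3.82674043e-04,
        5.75309474e-03, -1.38469059e-05]), 'position': array([ 0.21784231, -0.53163425,  0.23052295]), 'ee_rot': array([-8.21111443e-04,  9.81166003e-01,  1.93164691e-01, -5.04800110e-05]), 'contact_force': array([ 0.11782384, -0.82008694, -0.20102293]), 'moment': array([-0.00723383,  0.02622011,  0.0158835 ]), 'gripper_force': 0.0, 'width': 0.0851964842372056} 0.0187
```

View pics/top0.png

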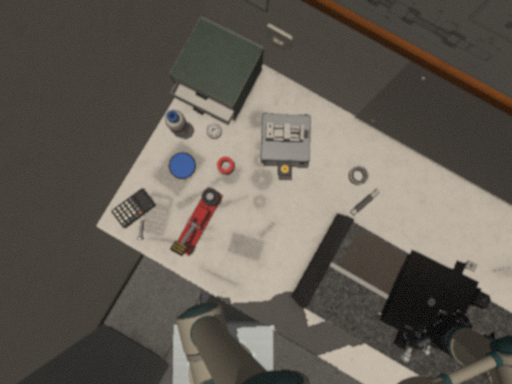

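View pics/side0.png

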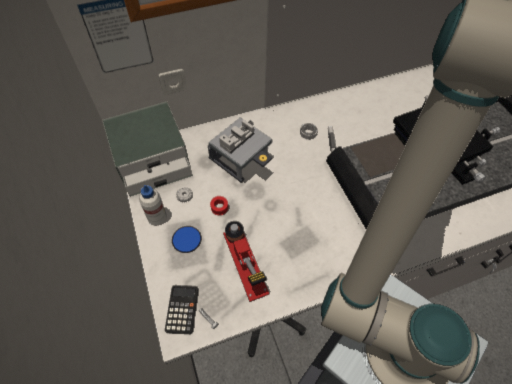

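Top view: jack with the coil at about (212,196) and pad at (181,246). The mat is at (182,166), the lift mark at (285,169), the red look-alike at (226,165), and the tilt stand at about (286,140).

```bash
cat > h.py <<'E'
import numpy as np,cv2
from scipy.spatial.transform import Rotation as R
from rig import manip
def rot(q): return R.from_quat([q[1],q[2],q[3],q[0]])
def ray(n,u,v):
    c=manip.camera_info(n);K=c['camera_matrix'];x=(u-K[0,2])/K[0,0];y=(v-K[1,2])/K[1,1]
    return np.array(c['eye']),rot(c['orientation']).apply([x,y,1])
def plane(n,u,v,z):
    e,d=ray(n,u,v);return e+d*(z-e[2])/d[2]
def wray(u,v,st):
    c=manip.camera_info('wrist');K=c['camera_matrix'];T=c['tool_from_camera']
    a=np.array([u-K[0,2],v-K[1,2]]);r=np.hypot(*a);t=r/K[0,0]
    d=np.r_[a/r*np.sin(t),np.cos(t)] if r>0 else np.array([0,0,1.])
    Q=rot(st['ee_rot']);return st['position']+Q.apply(T[:3,3]),Q.apply(T[:3,:3]@d)
def wplane(u,v,z,st):
    e,d=wray(u,v,st);return e+d*(z-e[2])/d[2]
def blobs(im,lo,hi,amin=15):
    h=cv2.cvtColor(im,cv2.COLOR_RGB2HSV);m=cv2.inRange(h,lo,hi)
    n,l,s,c=cv2.connectedComponentsWithStats(m)
    return [(s[i,4],c[i],s[i,:4],l==i) for i in range(1,n) if s[i,4]>=amin]
def totool(dw,st): return rot(st['ee_rot']).inv().apply(dw)
E
python3 - <<'E'
from h import *
for n in("top","side"):
    im=cv2.imread(f"pics/{n}0.png")[:,:,::-1].copy()
    for nm,lo,hi,z in(("blue",(105,130,60),(125,255,255),.003),("yel",(18,120,80),(35,255,255),.092),("red",(0,150,70),(6,255,255),.01),):
        for a,c,s,m in blobs(im,lo,hi,8): print(n,nm,a,c.round(1),s,plane(n,*c,z).round(3))
t=cv2.imread("pics/top0.png")[130:270,150:310];s=cv2.imread("pics/side0.png")[180:320,150:310]
cv2.imwrite("pics/c.png",np.vstack([cv2.resize(t,None,fx=2.5*1.0,fy=2.1,interpolation=3),cv2.resize(s,None,fx=2.5,fy=2.1,interpolation=3)]))
E
```

```text
top blue 436 [181.8 165.1] [170 154  24  23] [0.662 0.139 0.003]
top yel 52 [284.5 168.5] [281 165   8   8] [ 0.638 -0.192  0.092]
top yel 83 [178.9 247.5] [172 242  14  11] [0.399 0.127 0.092]
top red 101 [225.1 165. ] [218 158  15  15] [ 0.662 -0.004  0.01 ]
top red 396 [200.8 218.4] [191 200  25  46] [0.487 0.073 0.01 ]
top red 46 [184.5 231.4] [179 224  11  18] [0.445 0.125 0.01 ]
top red 14 [189.8 237.7] [188 234   5   8] [0.424 0.108 0.01 ]
side blue 80 [146.4 191.2] [141 186  12  11] [0.882 0.102 0.003]
side blue 540 [186.1 239. ] [173 227  28  25] [0.661 0.14  0.003]
side yel 41 [262.7 157.4] [259 155   8   6] [ 0.639 -0.193  0.092]
side yel 77 [256.5 276.4] [249 272  16  10] [0.404 0.12  0.092]
side red 204 [218.8 205.2] [211 197  17  18] [ 0.663 -0.007  0.01 ]
side red 780 [243.8 264.6] [224 233  45  68] [0.474 0.092 0.01 ]
```

View pics/c.png

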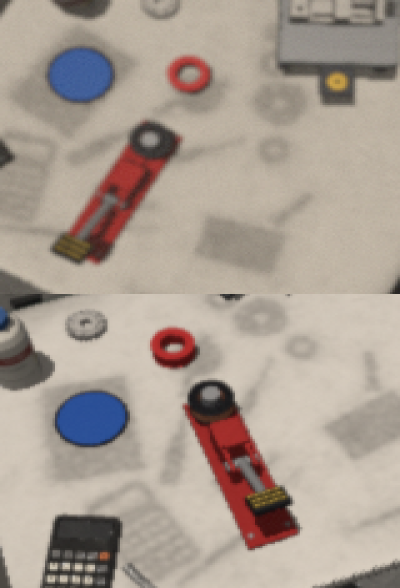

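Crop: saddle tip at about top (210,196) and side (234,228). The coil is dark-topped over a brown body, and the pad has yellow stripes.

Run:
```python
from h import *
S=[plane("top",210,195.7,.066),plane("side",234,227.6,.066)];P=[plane("top",178.9,247.5,.106),plane("side",256.5,276.4,.106)]
print(S,P)
s=np.mean(S,0)[:2];p=np.mean(P,0)[:2];d=s-p;print(np.linalg.norm(d),np.degrees(np.arctan2(d[1],d[0])))
# plate corners top view (z=.1)
for uv in((262,165),(309,166),(263,113),(310,114)):print(plane("top",*uv,.1).round(3))
st=manip.get_state();Q=rot(st['ee_rot']).as_matrix();print(Q.round(3))
c=s;print("d to coil",c-st['position'][:2], totool(np.r_[c-st['position'][:2],0],st))
```

```text
[array([0.55629656, 0.03827663, 0.066     ]), array([0.55315456, 0.04158767, 0.066     ])] [array([0.39943627, 0.12453328, 0.106     ]), array([0.40110155, 0.12376463, 0.106     ])]
0.17592420592686453 -28.601231686628715
[ 0.648 -0.123  0.1  ]
[ 0.645 -0.266  0.1  ]
[ 0.809 -0.126  0.1  ]
[ 0.807 -0.271  0.1  ]
[[ 0.925  0.379 -0.   ]
 [ 0.379 -0.925  0.002]
 [ 0.    -0.002 -1.   ]]
d to coil [0.33688325 0.5715664 ] [ 0.52839742 -0.40121571  0.00076958]
```

```bash
A='{"translation":[0,0,0],"angular":[0,0,-7.16],"hand":0}'
python3 -m handwheel '[{"translation":[0,0,-0.005],"angular":[0,0,-7.16],"hand":0},{"translation":[0,0,-0.005],"angular":[0,0,-7.16],"hand":0},{"translation":[0,0,-0.005],"angular":[0,0,-7.16],"hand":0},{"translation":[0,0,-0.005],"angular":[0,0,-7.16],"hand":0},{"translation":[0,0,0],"angular":[0,0,-7.16],"hand":0},{"translation":[0,0,0],"angular":[0,0,-7.16],"hand":0},{"translation":[0,0,0],"angular":[0,0,-7.16],"hand":0},{"translation":[0,0,0],"angular":[0,0,-7.16],"hand":0},{"translation":[0,0,0],"angular":[0,0,-7.16],"hand":0}]'
python3 -m handwheel '[{"translation":[0,0,0],"angular":[0,0,-7.16],"hand":0},{"translation":[0,0,0],"angular":[0,0,-7.16],"hand":0},{"translation":[0,0,0],"angular":[0,0,-7.16],"hand":0},{"translation":[0,0,0],"angular":[0,0,-7.16],"hand":0},{"translation":[0,0,0],"angular":[0,0,-7.16],"hand":0},{"translation":[0,0,0],"angular":[0,0,-7.16],"hand":0},{"translation":[0,0,0],"angular":[0,0,-7.16],"hand":0},{"translation":[0,0,0],"angular":[0,0,-7.16],"hand":0},{"translation":[0,0,0],"angular":[0,0,-7.16],"hand":0}]'
```

```text
clock: 0.85
position: [0.2179, -0.5318, 0.2508]
ee_rot: [-0.0, 0.725, 0.689, 0.0]
contact_force: [-1.2, 0.3, 0.2]
width: 0.0852
gripper_force: 0.0
clock: 1.6
position: [0.2179, -0.5318, 0.2508]
ee_rot: [-0.0, 0.246, 0.969, 0.0]
contact_force: [0.5, 0.7, -0.7]
width: 0.0853
gripper_force: 0.0
```

```bash
python3 -m handwheel '[{"translation":[-0.0013,0.039,0],"angular":[0,0,0],"hand":0},{"translation":[-0.0013,0.039,0],"angular":[0,0,0],"hand":0},{"translation":[-0.0013,0.039,0],"angular":[0,0,0],"hand":0},{"translation":[-0.0013,0.039,0],"angular":[0,0,0],"hand":0},{"translation":[-0.0013,0.039,0],"angular":[0,0,0],"hand":0},{"translation":[-0.0013,0.039,0],"angular":[0,0,0],"hand":0},{"translation":[-0.0013,0.039,0],"angular":[0,0,0],"hand":0},{"translation":[-0.0013,0.039,0],"angular":[0,0,0],"hand":0},{"translation":[-0.0013,0.039,0],"angular":[0,0,0],"hand":0},{"translation":[-0.0013,0.039,0],"angular":[0,0,0],"hand":0}]'
python3 -m handwheel '[{"translation":[-0.0013,0.039,0],"angular":[0,0,0],"hand":0},{"translation":[-0.0013,0.039,0],"angular":[0,0,0],"hand":0},{"translation":[-0.0013,0.039,0],"angular":[0,0,0],"hand":0},{"translation":[-0.0013,0.039,0],"angular":[0,0,0],"hand":0},{"translation":[-0.0013,0.039,0],"angular":[0,0,0],"hand":0},{"translation":[-0.0013,0.039,0],"angular":[0,0,0],"hand":0},{"translation":[-0.0013,0.039,0],"angular":[0,0,0],"hand":0},{"translation":[0,0,0],"angular":[0,0,0],"hand":0}]'
python3 - <<'E'
from h import *
st=manip.get_state();im=manip.get_image("wrist");cv2.imwrite("pics/w1.png",im[:,:,::-1]);np.save("w1.npy",np.r_[st['position'],st['ee_rot']]);print(st['position'],st['ee_rot'])
E
```

```text
clock: 2.43
position: [0.4178, -0.1948, 0.2511]
ee_rot: [-0.0, 0.249, 0.968, 0.0]
contact_force: [0.4, -0.2, 0.3]
width: 0.0849
gripper_force: 0.0
clock: 3.1
position: [0.5601, 0.044, 0.2504]
ee_rot: [0.0, 0.246, 0.969, 0.002]
contact_force: [0.5, -1.0, 0.8]
width: 0.0857
gripper_force: 0.0
[0.56012758 0.044028   0.25044485] [3.82834209e-04 2.46347723e-01 9.69178649e-01 2.32366639e-03]
```

View pics/w1.png

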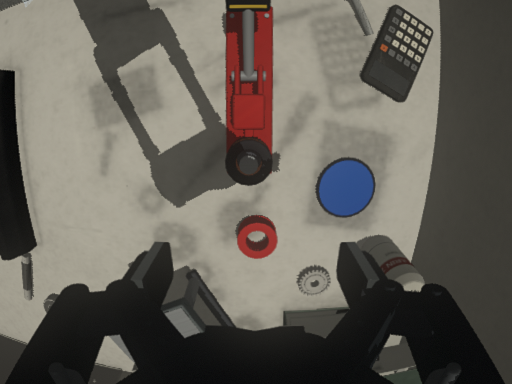

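Wrist view: coil with saddle at about (249,161), the jack running straight up the image, and the mat centre at (346,187). The red look-alike is at (257,237).

Run:
```python
from h import *
im=cv2.imread("pics/w1.png")[:,:,::-1].copy();a=np.load("w1.npy");st=dict(position=a[:3],ee_rot=a[3:])
g=cv2.cvtColor(im,cv2.COLOR_RGB2GRAY)
# saddle: bright blob within the coil
sub=g[145:178,232:268];
n,l,s,c=cv2.connectedComponentsWithStats((sub>75).astype(np.uint8))
for i in range(1,n):
    if 20<s[i,4]<400: print("bright",s[i],c[i]+[232,145],wplane(*(c[i]+[232,145]),.066,st).round(4))
print(sub[::3,::3])
for A,C,S,m in blobs(im,(105,130,60),(125,255,255),500): print("mat",C,wplane(*C,.003,st).round(4))
h=cv2.cvtColor(im,cv2.COLOR_RGB2HSV);m=cv2.inRange(h,(0,150,60),(8,255,255))|cv2.inRange(h,(172,150,60),(180,255,255))
pts=[]
for v in range(15,135,10):
    xs=np.flatnonzero(m[v,215:285])+215
    L=wplane(xs[0]-.5,v+0,.01,st);Rr=wplane(xs[-1]+.5,v,.01,st);pts.append((L+Rr)/2); print(v,xs[0],xs[-1],np.linalg.norm(L-Rr).round(4),((L+Rr)/2).round(4))
p=np.array(pts);d=p[0]-p[-1];vx,vy,x0,y0=cv2.fitLine(p[:,:2].astype(np.float32),cv2.DIST_HUBER,0,.01,.01).ravel();print(np.degrees(np.arctan2(vy,vx)),x0,y0)
```

```text
[[ 30  29  30  30  44  44  44  46  47  49  47  45]
 [ 30  28  28  30  41  43  42  44  45  47  48  48]
 [ 28  30  29  30  33  38  39  36  39  44  46  48]
 [ 29  29  31  35  37  39  51  64  39  38  46  48]
 [ 28  28  36  37  55  61  84 106  39  39  44  47]
 [ 30  32  38  56  57  57  57  59  54  41  34  40]
 [ 30  32  37  58  58  58  58  58  59  41  35  37]
 [ 29  30  47  57  58  58  58  59  59  49  41  37]
 [ 30  31  50  58  57  58  59  58  58  51  35  37]
 [ 31  32  32  51  58  59  60  58  52  35  37  36]
 [ 32  32  31  33  35  41  40  37  36  37  41  35]]
mat [345.75953708 187.53836262] [0.6587 0.1387 0.003 ]
15 227 271 0.057 [0.3908 0.1296 0.01  ]
25 228 271 0.0556 [0.4033 0.1235 0.01  ]
35 226 271 0.058 [0.4146 0.1159 0.01  ]
45 227 271 0.0567 [0.4267 0.11   0.01  ]
55 227 271 0.0567 [0.4384 0.1037 0.01  ]
65 227 271 0.0567 [0.4499 0.0974 0.01  ]
75 227 271 0.0567 [0.4613 0.0912 0.01  ]
85 227 271 0.0569 [0.4727 0.085  0.01  ]
95 227 271 0.057 [0.484  0.0788 0.01  ]
105 227 271 0.0572 [0.4953 0.0726 0.01  ]
115 227 271 0.0574 [0.5067 0.0664 0.01  ]
125 227 271 0.0577 [0.518  0.0602 0.01  ]
-28.615156 0.4517032 0.096409485
```

Run:
```python
from h import *
a=np.load("w1.npy");st=dict(position=a[:3],ee_rot=a[3:])
s=wplane(249,166,.066,st);print(s)
dv=np.array([np.cos(np.radians(-28.6)),np.sin(np.radians(-28.6))]);o=np.array([.4517,.0964]);
pr=o+dv*((s[:2]-o)@dv);print("on line",pr)
st=manip.get_state()
for t in(pr,np.array([.555,.0395])):print(totool(np.r_[t,.024]-st['position'],st))
```

```text
[0.55487431 0.04081808 0.066     ]
on line [0.55459249 0.04030119]
[ 0.00258786 -0.0024912   0.22633421]
[ 0.00184689 -0.00300005  0.22633317]
```

```bash
python3 -m handwheel '[{"translation":[0.0025,-0.0028,0.028],"angular":[0,0,0],"hand":0},{"translation":[0,0,0.04],"angular":[0,0,0],"hand":0},{"translation":[0,0,0.04],"angular":[0,0,0],"hand":0},{"translation":[0,0,0.04],"angular":[0,0,0],"hand":0},{"translation":[0,0,0.04],"angular":[0,0,0],"hand":0},{"translation":[0,0,0.02],"angular":[0,0,0],"hand":0},{"translation":[0,0,0.02],"angular":[0,0,0],"hand":0},{"translation":[0,0,0],"angular":[0,0,0],"hand":0},{"translation":[0,0,0],"angular":[0,0,0],"hand":0}]' 25
python3 -m handwheel '[{"translation":[0,0,0],"angular":[0,0,0],"hand":0.3},{"translation":[0,0,0],"angular":[0,0,0],"hand":1},{"translation":[0,0,0],"angular":[0,0,0],"hand":1},{"translation":[0,0,0],"angular":[0,0,0],"hand":1},{"translation":[0,0,0],"angular":[0,0,0],"hand":1},{"translation":[0,0,0],"angular":[0,0,0],"hand":1}]' 25
```

```text
clock: 3.9
position: [0.5523, 0.0358, 0.0225]
ee_rot: [-0.002, 0.25, 0.968, -0.001]
contact_force: [0.7, -0.5, 0.3]
width: 0.0855
gripper_force: 0.0
clock: 4.4
position: [0.5552, 0.0366, 0.0254]
ee_rot: [0.002, 0.249, 0.968, 0.0]
contact_force: [0.2, 0.2, 6.7]
width: 0.056
gripper_force: 26.4
```

```bash
python3 -m handwheel '[{"translation":[0,0,0],"angular":[0,0,0],"hand":1},{"translation":[0,0,0],"angular":[0,0,0],"hand":1}]'
python3 -m handwheel '[{"translation":[0,0,-0.003],"angular":[0,0,0],"hand":1},{"translation":[0,0,-0.005],"angular":[0,0,0],"hand":1},{"translation":[0,0,-0.008],"angular":[0,0,0],"hand":1}]'
```

```text
clock: 4.57
position: [0.5552, 0.0365, 0.0254]
ee_rot: [0.002, 0.249, 0.969, 0.0]
contact_force: [-0.2, 0.4, 7.1]
width: 0.0562
gripper_force: 26.4
clock: 4.82
position: [0.5534, 0.037, 0.0394]
ee_rot: [-0.0, 0.249, 0.968, 0.0]
contact_force: [1.0, 1.2, -2.6]
width: 0.056
gripper_force: 27.3
```

```bash
python3 -m handwheel '[{"translation":[0,0,-0.012],"angular":[0,0,0],"hand":1},{"translation":[0,0,-0.014],"angular":[0,0,0],"hand":1},{"translation":[0,0,-0.014],"angular":[0,0,0],"hand":1},{"translation":[0,0,-0.014],"angular":[0,0,0],"hand":1},{"translation":[0,0,-0.02],"angular":[0,0,0],"hand":1},{"translation":[0,0,-0.02],"angular":[0,0,0],"hand":1},{"translation":[0,0,0],"angular":[0,0,0],"hand":1},{"translation":[0,0,0],"angular":[0,0,0],"hand":1}]'
python3 - <<'E'
from h import *
st=manip.get_state();im=manip.get_image("top");im2=manip.get_image("side");cv2.imwrite("pics/t2.png",np.hstack([cv2.resize(im[110:270,130:310],(400,356)),cv2.resize(im2[170:330,130:310],(400,356))])[:,:,::-1]);
print(st['position'],totool(np.r_[.6605,.1393,0]-st['position'],st))
E
```

```text
clock: 5.48
position: [0.5542, 0.0366, 0.1345]
ee_rot: [0.001, 0.249, 0.969, 0.0]
contact_force: [-0.3, -0.7, -0.9]
width: 0.0562
gripper_force: 27.4
[0.55415649 0.03664208 0.13452819] [-0.04330895  0.1410951   0.13476622]
```

View pics/t2.png

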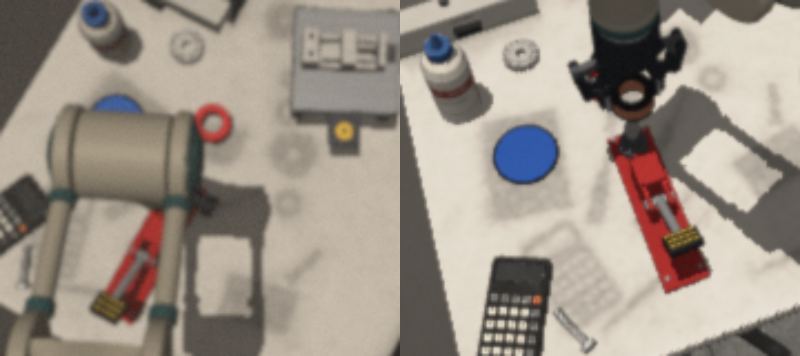

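The coil is off the column and held in the gripper, and the jack has not moved. I'll take it to the mat next.

```bash
python3 -m handwheel '[{"translation":[-0.0108,0.0353,0],"angular":[0,0,0],"hand":1},{"translation":[-0.0108,0.0353,0],"angular":[0,0,0],"hand":1},{"translation":[-0.0108,0.0353,0],"angular":[0,0,0],"hand":1},{"translation":[-0.0108,0.0352,0],"angular":[0,0,0],"hand":1},{"translation":[0,0,0.03],"angular":[0,0,0],"hand":1},{"translation":[0,0,0.03],"angular":[0,0,0],"hand":1},{"translation":[0,0,0.03],"angular":[0,0,0],"hand":1},{"translation":[0,0,0.02],"angular":[0,0,0],"hand":1},{"translation":[0,0,0.01],"angular":[0,0,0],"hand":1},{"translation":[0,0,0],"angular":[0,0,0],"hand":1}]'
python3 -m handwheel '[{"translation":[0,0,0.004],"angular":[0,0,0],"hand":1},{"translation":[0,0,0.001],"angular":[0,0,0],"hand":1},{"translation":[0,0,0],"angular":[0,0,0],"hand":1}]'
```

```text
clock: 6.42
position: [0.6564, 0.1391, 0.0089]
ee_rot: [-0.004, 0.249, 0.968, -0.002]
contact_force: [-1.3, 0.2, -2.2]
width: 0.056
gripper_force: 27.5
clock: 6.67
position: [0.6605, 0.1395, 0.0095]
ee_rot: [0.001, 0.249, 0.968, 0.0]
contact_force: [-0.0, -0.1, -0.9]
width: 0.0557
gripper_force: 27.6
```

```bash
python3 -m handwheel '[{"translation":[0,0,0.002],"angular":[0,0,0],"hand":1},{"translation":[0,0,0],"angular":[0,0,0],"hand":1}]'
python3 -m handwheel '[{"translation":[0,0,0.0015],"angular":[0,0,0],"hand":1},{"translation":[0,0,0],"angular":[0,0,0],"hand":1}]'
python3 -m handwheel '[{"translation":[0,0,0.001],"angular":[0,0,0],"hand":1},{"translation":[0,0,0],"angular":[0,0,0],"hand":1}]'
```

```text
clock: 6.83
position: [0.6601, 0.1395, 0.0072]
ee_rot: [0.001, 0.249, 0.968, 0.0]
contact_force: [-0.6, 0.6, -1.1]
width: 0.056
gripper_force: 27.6
clock: 7.0
position: [0.6596, 0.1394, 0.0051]
ee_rot: [0.0, 0.249, 0.968, 0.0]
contact_force: [-0.1, 0.3, -2.0]
width: 0.0561
gripper_force: 27.6
clock: 7.17
position: [0.6597, 0.1395, 0.0045]
ee_rot: [0.0, 0.249, 0.968, 0.0]
contact_force: [-1.9, 0.3, 2.6]
width: 0.056
gripper_force: 27.9
```

```bash
python3 -m handwheel '[{"translation":[0,0,0],"angular":[0,0,0],"hand":0},{"translation":[0,0,0],"angular":[0,0,0],"hand":0},{"translation":[0,0,0],"angular":[0,0,0],"hand":0},{"translation":[0,0,0],"angular":[0,0,0],"hand":0},{"translation":[0,0,-0.005],"angular":[0,0,0],"hand":0},{"translation":[0,0,-0.02],"angular":[0,0,0],"hand":0},{"translation":[0,0,-0.04],"angular":[0,0,0],"hand":0},{"translation":[0,0,-0.04],"angular":[0,0,0],"hand":0},{"translation":[0,0,-0.04],"angular":[0,0,0],"hand":0},{"translation":[0,0,0],"angular":[0,0,0],"hand":0}]'
python3 - <<'E'
from h import *
st=manip.get_state()
# jack grip world: saddle - 60mm along jack x
dv=np.array([np.cos(np.radians(-28.6)),np.sin(np.radians(-28.6))]);g=np.array([.5546,.0403])-.060*dv
print(st['position'],st['width'],g,totool(np.r_[g,.15]-st['position'],st))
E
```

```text
clock: 8.0
position: [0.6649, 0.1402, 0.1589]
ee_rot: [0.008, 0.249, 0.968, 0.003]
contact_force: [1.7, -0.4, 0.6]
width: 0.085
gripper_force: 0.0
[0.6649013  0.14015781 0.15888828] 0.08498054619802434 [0.50192102 0.06902151] [ 0.10857031 -0.14099412  0.00592366]
```

```bash
python3 -m handwheel '[{"translation":[0.021,-0.0274,-0.02],"angular":[0,0,0],"hand":0},{"translation":[0.021,-0.0274,-0.02],"angular":[0,0,0],"hand":0},{"translation":[0.021,-0.0274,0],"angular":[0,0,0],"hand":0},{"translation":[0.021,-0.0274,0],"angular":[0,0,0],"hand":0},{"translation":[0.021,-0.0274,0],"angular":[0,0,0],"hand":0},{"translation":[0,0,0],"angular":[0,0,0],"hand":0},{"translation":[0,0,0],"angular":[0,0,0],"hand":0},{"translation":[0,0,0],"angular":[0,0,0],"hand":0}]'
python3 - <<'E'
from h import *
st=manip.get_state();im=manip.get_image("wrist");cv2.imwrite("pics/w3.png",im[:,:,::-1]);np.save("w3.npy",np.r_[st['position'],st['ee_rot']]);print(st['position'],st['ee_rot'])
h=cv2.cvtColor(im,cv2.COLOR_RGB2HSV);m=cv2.inRange(h,(0,150,60),(8,255,255))|cv2.inRange(h,(172,150,60),(180,255,255))
n,l,s,c=cv2.connectedComponentsWithStats(m);print(s[s[:,4]>100],c[s[:,4]>100].round())
E
```

```text
clock: 8.67
position: [0.5025, 0.0702, 0.1895]
ee_rot: [0.001, 0.249, 0.968, 0.0]
contact_force: [-0.1, 1.2, -0.2]
width: 0.0857
gripper_force: 0.0
[0.50253898 0.07018737 0.18948472] [1.28764454e-03 2.49230291e-01 9.68443299e-01 4.24419240e-04]
[[     0      0    512    384 190107]
 [   226     62     54    174   5680]
 [   242    288     41     32    730]] [[256. 192.]
 [253. 147.]
 [262. 303.]]
```

View pics/w3.png

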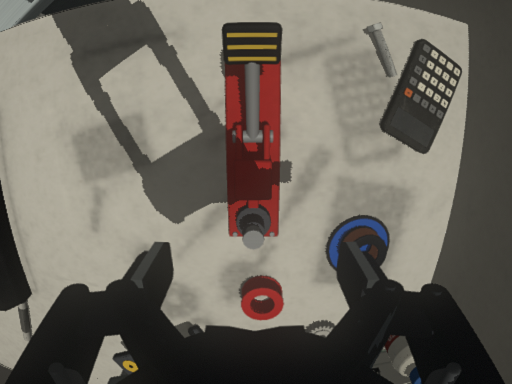

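Wrist view: the coil is on the mat at about (360,245), and the bare saddle is at (253,239). The pad stripes are around (251,47).

Run:
```python
from h import *
im=cv2.imread("pics/w3.png")[:,:,::-1].copy();a=np.load("w3.npy");st=dict(position=a[:3],ee_rot=a[3:])
s=wplane(253,239,.066,st)
y=[b for b in blobs(im,(18,100,60),(35,255,255),30) if b[1][1]<80];print([b[1] for b in y])
p=np.mean([wplane(*b[1],.108,st) for b in y],0)
d=s-p;print(s,p,np.hypot(d[0],d[1]),np.degrees(np.arctan2(d[1],d[0])))
dv=d[:2]/np.hypot(d[0],d[1]);g=s[:2]-.06*dv;print("grip",g,totool(np.r_[g,.026]-st['position'],st))
```

```text
[array([251.45874587,  34.49174917]), array([251.90842491,  46.58241758]), array([251.54117647,  58.1372549 ])]
[0.55238611 0.04112608 0.066     ] [0.3990247  0.12503346 0.108     ] 0.1748146794141082 -28.684031418251216
grip [0.49974932 0.06992482] [ 0.0026895  -0.00181592  0.16347652]
```

```bash
python3 -m handwheel '[{"translation":[0.005,-0.0018,0.02],"angular":[0,0,0],"hand":0},{"translation":[0,0,0.035],"angular":[0,0,0],"hand":0},{"translation":[0,0,0.035],"angular":[0,0,0],"hand":0},{"translation":[0,0,0.035],"angular":[0,0,0],"hand":0},{"translation":[0,0,0.025],"angular":[0,0,0],"hand":0},{"translation":[0,0,0.012],"angular":[0,0,0],"hand":0},{"translation":[0,0,0],"angular":[0,0,0],"hand":0},{"translation":[0,0,0],"angular":[0,0,0],"hand":0},{"translation":[0,0,0],"angular":[0,0,0],"hand":0}]'
python3 -m handwheel '[{"translation":[0,0,0],"angular":[0,0,0],"hand":0.4},{"translation":[0,0,0],"angular":[0,0,0],"hand":1},{"translation":[0,0,0],"angular":[0,0,0],"hand":1},{"translation":[0,0,0],"angular":[0,0,0],"hand":1},{"translation":[0,0,0],"angular":[0,0,0],"hand":1},{"translation":[0,0,0],"angular":[0,0,0],"hand":1},{"translation":[0,0,0],"angular":[0,0,0],"hand":1}]' 60
```

```text
clock: 9.47
position: [0.4981, 0.0712, 0.0274]
ee_rot: [0.001, 0.249, 0.969, 0.0]
contact_force: [0.2, 0.7, 0.7]
width: 0.0851
gripper_force: 0.0
clock: 10.05
position: [0.4969, 0.0713, 0.0277]
ee_rot: [0.001, 0.249, 0.968, 0.0]
contact_force: [0.7, 2.7, 6.5]
width: 0.0355
gripper_force: 61.9
```

```bash
python3 -m handwheel '[{"translation":[0,0,-0.01],"angular":[0,0,0],"hand":1},{"translation":[0,0,-0.02],"angular":[0,0,0],"hand":1},{"translation":[0,0,-0.02],"angular":[0,0,0],"hand":1},{"translation":[0,0,0],"angular":[0,0,-6.8],"hand":1},{"translation":[0,0,0],"angular":[0,0,-6.8],"hand":1},{"translation":[0,0,0],"angular":[0,0,-6.8],"hand":1},{"translation":[0,0,0],"angular":[0,0,-6.8],"hand":1},{"translation":[0.006,-0.03,0],"angular":[0,0,0],"hand":1},{"translation":[0.006,-0.035,0],"angular":[0,0,0],"hand":1}]'
python3 -m handwheel '[{"translation":[0.006,-0.035,0],"angular":[0,0,0],"hand":1},{"translation":[0.006,-0.035,0],"angular":[0,0,0],"hand":1},{"translation":[0.006,-0.035,0],"angular":[0,0,0],"hand":1},{"translation":[0.006,-0.035,0],"angular":[0,0,0],"hand":1},{"translation":[0,-0.035,0],"angular":[0,0,0],"hand":1},{"translation":[0,-0.02,0],"angular":[0,0,0],"hand":1},{"translation":[0,0,0],"angular":[0,0,0],"hand":1},{"translation":[0,0,0],"angular":[0,0,0],"hand":1}]'
python3 - <<'E'
from h import *
st=manip.get_state();W=manip.get_image("wrist");T=manip.get_image("top");cv2.imwrite("pics/w4.png",W[:,:,::-1]);cv2.imwrite("pics/t4.png",T[:,:,::-1]);np.save("w4.npy",np.r_[st['position'],st['ee_rot']]);print(st['position'],st['ee_rot'])
cv2.imwrite("pics/c4.png",np.hstack([W[:,:,::-1],cv2.resize(T[100:292,150:330,::-1],(288,384))])[:,:800])
E
```

```text
clock: 10.8
position: [0.4806, 0.0074, 0.075]
ee_rot: [-0.002, 0.012, 1.0, 0.0]
contact_force: [0.1, -0.5, -9.9]
width: 0.0355
gripper_force: 63.9
clock: 11.47
position: [0.4512, -0.1885, 0.0752]
ee_rot: [-0.002, 0.016, 1.0, 0.001]
contact_force: [-0.3, 1.3, -11.6]
width: 0.0354
gripper_force: 64.6
[ 0.45115691 -0.18846173  0.07516887] [-1.69222972e-03  1.58725737e-02  9.99872133e-01  9.57287393e-04]
```

View pics/c4.png

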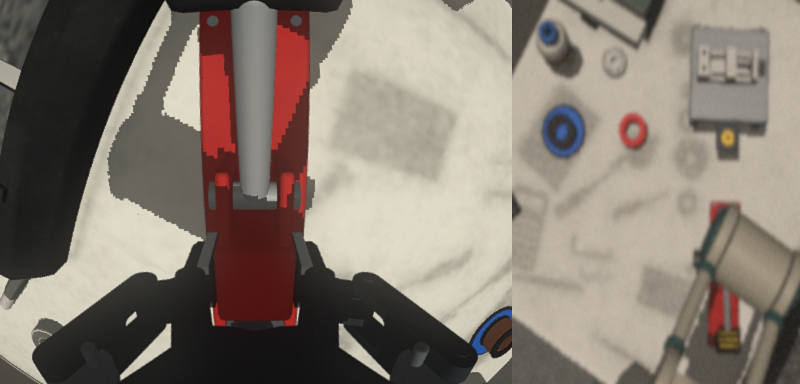

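The coil is on the mat and the jack is in the grip with the handle up. In the top view the mark and the jack are aligned in the image.

Run:
```python
from h import *
S=manip.get_image("side");cv2.imwrite("pics/s5.png",S[:,:,::-1]);T=cv2.imread("pics/t4.png")
cv2.imwrite("pics/c5.png",np.hstack([cv2.resize(S[140:260,215:335,::-1],(400,400),interpolation=3),cv2.resize(T[160:240,240:320],(400,400),interpolation=3)]))
```

```text
(no output)
```

View pics/c5.png

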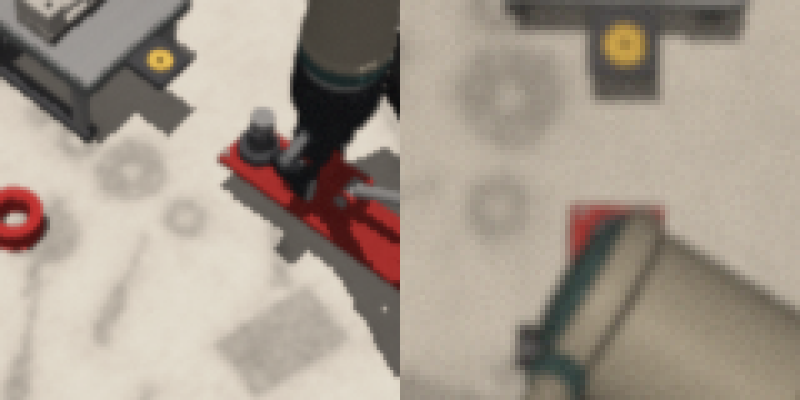

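Run:
```python
from h import *
st=manip.get_state()
s=plane("side",294.2,174.5,.1135);f=plane("top",283.4,201.2,.0575);L=plane("top",274.2,201.2,.0575);Rr=plane("top",292.6,201.2,.0575)
print(s,f,np.linalg.norm(L-Rr),st['position'])
print("saddle from front",f[:2]-.025*np.array([np.cos(np.radians(-1.6)),np.sin(np.radians(-1.6))]))
print("off side",s[:2]-st['position'][:2], "mark side",plane("side",262.7,157.4,.092),plane("top",284.5,168.5,.092))
m=plane("side",215+160/3.3333,140+60/3.3333,.092);print(m)
```

```text
[ 0.51593113 -0.19020388  0.1135    ] [ 0.53967891 -0.19086516  0.0575    ] 0.05775426856133079 [ 0.45122925 -0.18636449  0.0755865 ]
saddle from front [ 0.51468866 -0.19016712]
off side [ 0.06470187 -0.00383939] mark side [ 0.63905392 -0.19279133  0.092     ] [ 0.63803642 -0.19184295  0.092     ]
[ 0.63681913 -0.19155251  0.092     ]
```

```bash
python3 -m handwheel '[{"translation":[0,0.0019,0.02],"angular":[0,0,0],"hand":1},{"translation":[0,0,0.015],"angular":[0,0,0],"hand":1},{"translation":[0,0,0.007],"angular":[0,0,0],"hand":1},{"translation":[-0.02,0,0],"angular":[0,0,0],"hand":1},{"translation":[-0.025,0,0],"angular":[0,0,0],"hand":1},{"translation":[-0.025,0,0],"angular":[0,0,0],"hand":1},{"translation":[0,0,0],"angular":[0,0,0],"hand":1},{"translation":[0,0,0],"angular":[0,0,0],"hand":1},{"translation":[0,0,0],"angular":[0,0,0],"hand":1}]'
```

```text
clock: 12.37
position: [0.522, -0.1868, 0.0343]
ee_rot: [-0.001, 0.014, 1.0, 0.001]
contact_force: [-0.4, 1.1, -10.9]
width: 0.0351
gripper_force: 64.6
```

```bash
python3 -m handwheel '[{"translation":[-0.01,-0.0007,0.0025],"angular":[0,0,0],"hand":1},{"translation":[-0.014,0,0],"angular":[0,0,0],"hand":1},{"translation":[-0.014,0,0],"angular":[0,0,0],"hand":1},{"translation":[-0.014,0,0],"angular":[0,0,0],"hand":1},{"translation":[0,0,0],"angular":[0,0,0],"hand":1},{"translation":[0,0,0],"angular":[0,0,0],"hand":1},{"translation":[0,0,0],"angular":[0,0,0],"hand":1}]'
```

```text
clock: 12.95
position: [0.5734, -0.1896, 0.0317]
ee_rot: [-0.001, 0.014, 1.0, 0.0]
contact_force: [-1.0, 0.6, -10.5]
width: 0.0353
gripper_force: 64.6
```

```bash
python3 -m handwheel '[{"translation":[0,0,0.0025],"angular":[0,0,0],"hand":1},{"translation":[0,0,0.001],"angular":[0,0,0],"hand":1},{"translation":[0,0,0],"angular":[0,0,0],"hand":1},{"translation":[0,0,0],"angular":[0,0,0],"hand":1}]'
python3 - <<'E'
from h import *
S=manip.get_image("side");T=manip.get_image("top")
cv2.imwrite("pics/c6.png",np.hstack([cv2.resize(S[110:230,200:320,::-1],(400,400),interpolation=3),cv2.resize(T[130:250,230:350,::-1],(400,400),interpolation=3)]))
E
```

```text
clock: 13.28
position: [0.5742, -0.1902, 0.0286]
ee_rot: [-0.0, 0.014, 1.0, 0.0]
contact_force: [0.5, -0.6, -10.5]
width: 0.0352
gripper_force: 64.6
```

View pics/c6.png

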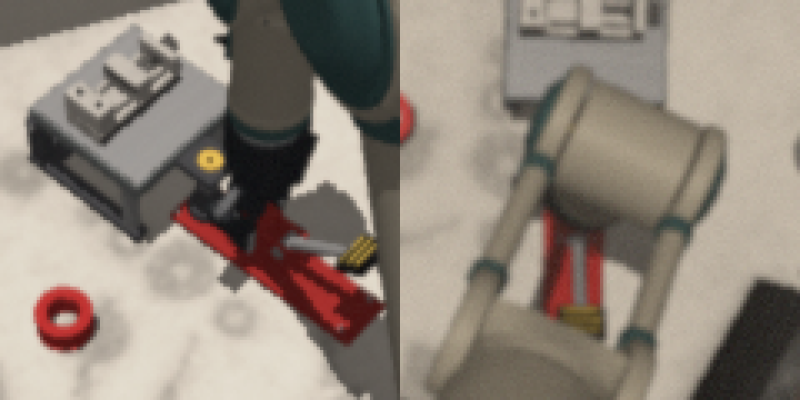

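The jack is under the lug with its saddle in line below the yellow disc at about (210,160) in the left crop. It is still hanging a little, so I'll lower it to contact.

```bash
python3 -m handwheel '[{"translation":[0,0,0.0012],"angular":[0,0,0],"hand":1},{"translation":[0,0,0],"angular":[0,0,0],"hand":1},{"translation":[0,0,0],"angular":[0,0,0],"hand":1}]'
python3 -m handwheel '[{"translation":[0,0,0.0012],"angular":[0,0,0],"hand":1},{"translation":[0,0,0],"angular":[0,0,0],"hand":1},{"translation":[0,0,0],"angular":[0,0,0],"hand":1}]'
```

```text
clock: 13.63
position: [0.575, -0.1903, 0.0277]
ee_rot: [0.0, 0.014, 1.0, -0.0]
contact_force: [0.3, 0.5, -9.8]
width: 0.0352
gripper_force: 64.6
clock: 13.88
position: [0.575, -0.1904, 0.0277]
ee_rot: [0.0, 0.014, 1.0, -0.0]
contact_force: [-3.1, -0.1, 3.5]
width: 0.0356
gripper_force: 66.2
```

```bash
python3 -m handwheel '[{"translation":[0,0,0],"angular":[0,0,0],"hand":0},{"translation":[0,0,0],"angular":[0,0,0],"hand":0},{"translation":[0,0,0],"angular":[0,0,0],"hand":0},{"translation":[0,0,0],"angular":[0,0,0],"hand":0},{"translation":[0,0,-0.01],"angular":[0,0,0],"hand":0},{"translation":[0,0,-0.03],"angular":[0,0,0],"hand":0},{"translation":[0,0,-0.035],"angular":[0,0,0],"hand":0},{"translation":[0,0,-0.035],"angular":[0,0,0],"hand":0},{"translation":[0,0,-0.02],"angular":[0,0,0],"hand":0},{"translation":[0,0,0],"angular":[0,0,0],"hand":0}]'
python3 -m handwheel '[{"translation":[0.025,0,0],"angular":[0,0,0],"hand":1},{"translation":[0.03,0,0],"angular":[0,0,0],"hand":1},{"translation":[0.03,0,0],"angular":[0,0,0],"hand":1},{"translation":[0.03,0,0],"angular":[0,0,0],"hand":1},{"translation":[0,0,0],"angular":[0,0,0],"hand":1},{"translation":[0,0,0],"angular":[0,0,0],"hand":1},{"translation":[0,0,0],"angular":[0,0,0],"hand":1},{"translation":[0,0,0],"angular":[0,0,0],"hand":1}]' 20
python3 - <<'E'
from h import *
st=manip.get_state();print(st['position'],st['width'])
for n in("top","side","wrist"):
    im=manip.get_image(n);cv2.imwrite(f"pics/{n}7.png",im[:,:,::-1])
    for b in blobs(im,(18,100,60),(35,255,255),12):
        print(n,b[0],b[1].round(1),(wplane(*b[1],.107,st) if n=="wrist" else plane(n,*b[1],.107)).round(4),(b"" if n=="wrist" else plane(n,*b[1],.092).round(4)))
E
```

```text
clock: 14.72
position: [0.5782, -0.1917, 0.163]
ee_rot: [0.006, 0.014, 1.0, -0.003]
contact_force: [-0.2, -0.7, 0.4]
width: 0.0857
gripper_force: 0.0
clock: 15.38
position: [0.461, -0.1873, 0.1565]
ee_rot: [0.001, 0.014, 1.0, -0.0]
contact_force: [1.1, -0.7, -0.5]
width: 0.0001
gripper_force: 0.0
[ 0.46098521 -0.18728074  0.15650515] 6.916950950861665e-05
top 67 [284.4 168.5] [ 0.6358 -0.1902  0.107 ] [ 0.6381 -0.1916  0.092 ]
side 47 [262.5 157.6] [ 0.632  -0.1826  0.107 ] [ 0.6391 -0.1918  0.092 ]
wrist 217 [254.1 209.5] [ 0.4583 -0.1875  0.107 ] b''
wrist 205 [254.1 217.5] [ 0.4643 -0.1877  0.107 ] b''
wrist 158 [255.6 224.9] [ 0.47   -0.1868  0.107 ] b''
wrist 64 [450.8 364.8] [0.6794 0.0511 0.107 ] b''
```

```bash
python3 -m handwheel '[{"translation":[0,0,0.02],"angular":[0,0,0],"hand":1},{"translation":[0,0,0.018],"angular":[0,0,0],"hand":1},{"translation":[0,0,0],"angular":[0,0,0],"hand":1},{"translation":[0,0,0],"angular":[0,0,0],"hand":1}]'
python3 -m handwheel '[{"translation":[0,0,0.007],"angular":[0,0,0],"hand":1},{"translation":[0.004,0,0.006],"angular":[0,0,0],"hand":1},{"translation":[0.004,0,0.006],"angular":[0,0,0],"hand":1},{"translation":[0.003,0,0.006],"angular":[0,0,0],"hand":1},{"translation":[0.003,0,0.006],"angular":[0,0,0],"hand":1},{"translation":[0.002,0,0.006],"angular":[0,0,0],"hand":1},{"translation":[0,0,0],"angular":[0,0,0],"hand":1},{"translation":[0,0,0],"angular":[0,0,0],"hand":1}]'
```

```text
clock: 15.87
position: [0.4597, -0.1866, 0.1177]
ee_rot: [-0.001, 0.014, 1.0, 0.001]
contact_force: [0.0, -0.1, 0.5]
width: 0.0001
gripper_force: 0.0
clock: 16.53
position: [0.444, -0.1866, 0.0815]
ee_rot: [0.0, 0.014, 1.0, -0.0]
contact_force: [0.7, 0.3, 5.1]
width: 0.0002
gripper_force: 2.2
```

```bash
python3 -m handwheel '[{"translation":[0.001,0,0.006],"angular":[0,0,0],"hand":1},{"translation":[0.001,0,0.006],"angular":[0,0,0],"hand":1},{"translation":[0.0005,0,0.006],"angular":[0,0,0],"hand":1},{"translation":[0,0,0.006],"angular":[0,0,0],"hand":1},{"translation":[0,0,0.004],"angular":[0,0,0],"hand":1},{"translation":[0,0,0],"angular":[0,0,0],"hand":1},{"translation":[0,0,0],"angular":[0,0,0],"hand":1}]'
python3 - <<'E'
from h import *
im=manip.get_image("side");T=manip.get_image("top")
for n,i in(("side",im),("top",T)):
  for b in blobs(i,(18,100,60),(35,255,255),12):print(n,b[0],b[1].round(1))
cv2.imwrite("pics/c8.png",np.hstack([cv2.resize(im[110:230,200:320,::-1],(400,400),interpolation=3),cv2.resize(T[130:250,230:350,::-1],(400,400),interpolation=3)]))
E
```

```text
clock: 17.12
position: [0.4396, -0.1864, 0.0533]
ee_rot: [-0.002, 0.014, 1.0, -0.0]
contact_force: [-4.3, -1.6, 5.8]
width: 0.0002
gripper_force: 2.9
side 47 [262.  153.8]
top 68 [284.9 166.7]
```

View pics/c8.png

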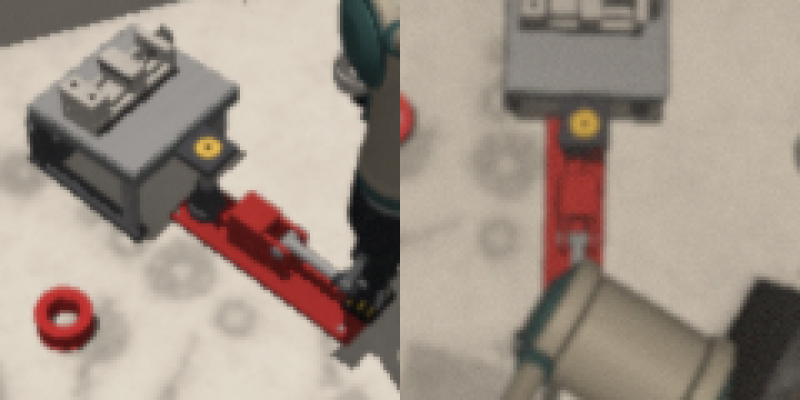

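The plate is up, with the lug at about (208,148) having risen by about 4 px. I'll press to the stop and check the rise.

```bash
python3 -m handwheel '[{"translation":[0.001,0,0.002],"angular":[0,0,0],"hand":1},{"translation":[0,0,0.002],"angular":[0,0,0],"hand":1},{"translation":[0,0,0],"angular":[0,0,0],"hand":1},{"translation":[0,0,0],"angular":[0,0,0],"hand":1},{"translation":[0,0,0],"angular":[0,0,0],"hand":1},{"translation":[0,0,0],"angular":[0,0,0],"hand":1}]'
python3 - <<'E'
from h import *
T=manip.get_image("top");S=manip.get_image("side")
y=lambda im:max((b for b in blobs(im,(18,100,60),(35,255,255),30)),key=lambda b:b[0])[1]
from scipy.optimize import minimize_scalar as ms
a,b=y(T),y(S)
# height at which side and top rays pass nearest, before/after
f=lambda z,a,b:np.linalg.norm(plane("top",*a,z)[:2]-plane("side",*b,z)[:2])
for p,q in(((284.4,168.5),(262.5,157.6)),(a,b)):
    r=ms(f,args=(p,q),bounds=(.05,.15),method="bounded");print(p,q,r.x,r.fun,plane("top",*p,r.x))
E
```

```text
clock: 17.72
position: [0.4395, -0.1865, 0.0505]
ee_rot: [-0.001, 0.014, 1.0, -0.0]
contact_force: [-4.3, -0.3, 11.9]
width: -0.0001
gripper_force: 5.7
(284.4, 168.5) (262.5, 157.6) 0.09318157189589428 0.0007193847638508 [ 0.63786068 -0.19142386  0.09318157]
[284.875    166.265625] [261.83333333 153.57142857] 0.11033818347969379 0.00022174350110530097 [ 0.64211848 -0.19128256  0.11033818]
```

The rise is about 17 mm and the handle is at its stop (12 N). I'll let it back up.

```bash
python3 -m handwheel '[{"translation":[0,0,-0.008],"angular":[0,0,0],"hand":1},{"translation":[-0.001,0,-0.008],"angular":[0,0,0],"hand":1},{"translation":[-0.001,0,-0.008],"angular":[0,0,0],"hand":1},{"translation":[-0.002,0,-0.008],"angular":[0,0,0],"hand":1},{"translation":[-0.003,0,-0.008],"angular":[0,0,0],"hand":1},{"translation":[-0.004,0,-0.008],"angular":[0,0,0],"hand":1},{"translation":[-0.004,0,-0.008],"angular":[0,0,0],"hand":1},{"translation":[-0.004,0,-0.008],"angular":[0,0,0],"hand":1},{"translation":[0,0,-0.02],"angular":[0,0,0],"hand":1},{"translation":[0,0,-0.02],"angular":[0,0,0],"hand":1}]'
python3 -m handwheel '[{"translation":[0,0,0],"angular":[0,0,0],"hand":1},{"translation":[0,0,0],"angular":[0,0,0],"hand":1},{"translation":[0,0,0],"angular":[0,0,0],"hand":1},{"translation":[0,0,0],"angular":[0,0,0],"hand":1},{"translation":[0,0,0],"angular":[0,0,0],"hand":1},{"translation":[0,0,0],"angular":[0,0,0],"hand":1}]'
python3 - <<'E'
from h import *
st=manip.get_state();print(st['position'])
for n in("top","side","wrist"):
    im=manip.get_image(n);cv2.imwrite(f"pics/{n}9.png",im[:,:,::-1])
    for b in blobs(im,(18,100,60),(35,255,255),12):
        print(n,b[0],b[1].round(1),(wplane(*b[1],.107,st) if n=="wrist" else plane(n,*b[1],.092)).round(4))
E
```

```text
clock: 18.65
position: [0.4589, -0.1862, 0.1533]
ee_rot: [-0.001, 0.014, 1.0, 0.001]
contact_force: [0.7, 0.0, -0.3]
width: 0.0
gripper_force: 0.0
clock: 19.15
position: [0.4588, -0.1866, 0.1525]
ee_rot: [-0.001, 0.014, 1.0, 0.0]
contact_force: [-0.3, 0.0, -0.2]
width: -0.0001
gripper_force: 0.0
[ 0.45881122 -0.18659991  0.15254966]
top 65 [284.4 168.4] [ 0.6383 -0.1914  0.092 ]
side 47 [262.5 157.6] [ 0.6391 -0.1918  0.092 ]
wrist 182 [255.2 213.8] [ 0.4577 -0.1861  0.107 ]
wrist 158 [253.8 222. ] [ 0.4637 -0.1872  0.107 ]
wrist 166 [255.8 229.7] [ 0.4696 -0.186   0.107 ]
wrist 58 [451.1 367.2] [0.6765 0.0496 0.107 ]
```

Handle and plate are fully back and the jack hasn't shifted. Second press:

```bash
python3 -m handwheel '[{"translation":[0,0,0.02],"angular":[0,0,0],"hand":1},{"translation":[0,0,0.015],"angular":[0,0,0],"hand":1},{"translation":[0,0,0.007],"angular":[0,0,0],"hand":1},{"translation":[0.004,0,0.006],"angular":[0,0,0],"hand":1},{"translation":[0.004,0,0.006],"angular":[0,0,0],"hand":1},{"translation":[0.003,0,0.006],"angular":[0,0,0],"hand":1},{"translation":[0.003,0,0.006],"angular":[0,0,0],"hand":1},{"translation":[0.002,0,0.006],"angular":[0,0,0],"hand":1},{"translation":[0.002,0,0.006],"angular":[0,0,0],"hand":1},{"translation":[0.001,0,0.006],"angular":[0,0,0],"hand":1}]'
python3 -m handwheel '[{"translation":[0.0005,0,0.006],"angular":[0,0,0],"hand":1},{"translation":[0,0,0.006],"angular":[0,0,0],"hand":1},{"translation":[0,0,0.004],"angular":[0,0,0],"hand":1},{"translation":[0,0,0.002],"angular":[0,0,0],"hand":1},{"translation":[0,0,0],"angular":[0,0,0],"hand":1},{"translation":[0,0,0],"angular":[0,0,0],"hand":1},{"translation":[0,0,0],"angular":[0,0,0],"hand":1},{"translation":[0,0,0],"angular":[0,0,0],"hand":1}]'
```

```text
clock: 20.13
position: [0.441, -0.1867, 0.0696]
ee_rot: [0.001, 0.014, 1.0, -0.0]
contact_force: [1.3, 0.3, 4.5]
width: 0.0
gripper_force: 2.5
clock: 20.8
position: [0.4392, -0.1866, 0.0512]
ee_rot: [-0.001, 0.014, 1.0, -0.0]
contact_force: [-0.6, -0.3, 6.0]
width: 0.0001
gripper_force: 3.2
```

```bash
python3 -m handwheel '[{"translation":[0,0,0.0015],"angular":[0,0,0],"hand":1},{"translation":[0,0,0.0005],"angular":[0,0,0],"hand":1},{"translation":[0,0,0],"angular":[0,0,0],"hand":1},{"translation":[0,0,0],"angular":[0,0,0],"hand":1},{"translation":[0,0,0],"angular":[0,0,0],"hand":1},{"translation":[0,0,0],"angular":[0,0,0],"hand":1},{"translation":[0,0,0],"angular":[0,0,0],"hand":1}]'
python3 - <<'E'
from h import *
T=manip.get_image("top");S=manip.get_image("side")
for n,i in(("top",T),("side",S)):
  for b in blobs(i,(18,100,60),(35,255,255),30):print(n,b[1].round(1),plane(n,*b[1],.109))
  for b in blobs(i,(105,130,60),(125,255,255),100):print(n,"mat",b[1])
c=lambda im,u,v:cv2.resize(im[v:v+120,u:u+120,::-1],(400,400),interpolation=3)
cv2.imwrite("pics/c10.png",np.hstack([c(S,140,190),c(T,230,130)]))
E
```

```text
clock: 21.38
position: [0.4392, -0.1866, 0.05]
ee_rot: [-0.001, 0.014, 1.0, -0.0]
contact_force: [-3.5, 0.8, 13.4]
width: -0.0005
gripper_force: 6.8
top [284.9 166.3] [ 0.64230386 -0.19151436  0.109     ]
top mat [185.52941176 164.92647059]
side [261.9 153.6] [ 0.64238586 -0.19247547  0.109     ]
side mat [186.50655022 241.00436681]
```

View pics/c10.png

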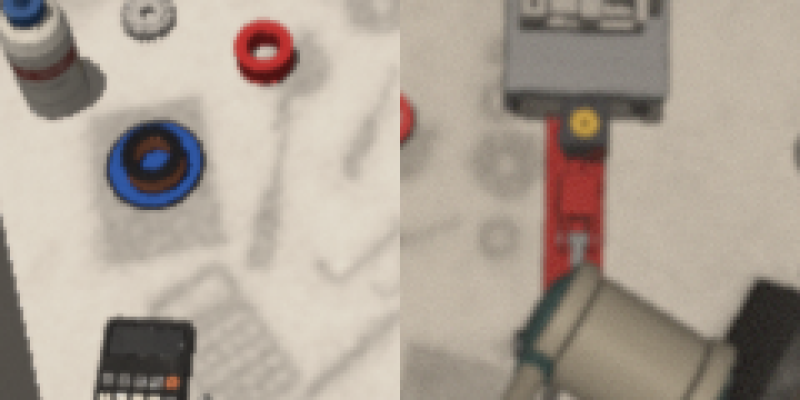

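The coil lies flat at the mat's centre (155,165), the plate is raised and the handle is held at its stop with about 13 N.

```bash
python3 -c "
from rig import manip
print(manip.sign_off())"
```

```text
the job is handed in; nothing more can be done
None
```

I handed the job in at 21 s of the 72 s allowed, and the sign-off returned no verdict: the coil lies flat on the mat, the trial lift was done and let back up, and the handle is held at its stop, the jack keeping the plate raised about 17 mm.

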